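# Sweep choke cores through the gate of a feeder

## Robot

A 6-joint arm with a two-finger parallel gripper is mounted at the origin on a cart in front of the work surface, level with it; the furniture and walls round the work are solid. World frame = base frame: x ahead of the robot, y to its left, z up, the work surface at z = 0. Lengths are in m, angles in rad, forces in N, time in s.
With the tool pointing down it reaches from about 0.225 to 0.725 m from the base axis. Payload 3.1 kg.
Tool frame: the origin (TCP) lies on the centre line of the jaws, within the pads' length; the fingertips stand 19 mm ahead of it and the grasp point (between the pads) is the TCP; z points along the fingers, y is the line along which they close (so a half turn about z gives the same grasp; the last joint's range is limited). The gripper opens to 85 mm and grips with 20 to 120 N. Pads are 22 mm wide; open, the fingers measure 114 mm over their backs; the gripper's body (76 mm by 85 mm) begins 54 mm behind the grasp point. The pads swing forward as they close: fully open they stand 13 mm farther back than shut.
Start: joints at [1.025, 0.048, 0.099, 1.622, 0, 1.443], TCP at [0.213, 0.48, 0.25] pointing down, gripper open.
Joint ranges: [-2.91, 2.91], [-0.99, 1.94], [-1.21, 1.42], [-2.12, 2.29], [-1.49, 1.47], [-3.14, 3.14]. Speed limits (rad/s): [2.79, 2.79, 3.14, 3.14, 3.14, 3.14].

## Interface

Orientations are given as a rotation vector (axis times angle).
In Python, from cell import r, imaging, job, nets gives the robot as it stands.
- The arm moves only by the tool servo_tool, never from a script. Its argument "deltas" is a list that holds one entry, the list of rows, each a list of 5 numbers: the shift along the tool's x, y, z in mm, then the turn about the tool's z in rad, then the opening, from 0 (shut) to 1 (fully open). A call has 1 to 10 rows; each row shifts and turns the commanded pose from where the row before left it, along the tool's axes as they then stand; what a row does not reach is not made up. A row lasts 1/10 s, in which the tool goes at most 50 mm and 8.59 degrees, less where a joint would pass 70% of its speed; a pose out of reach is approached as far as the arm can. A call with a gripper value outside its range is refused whole. The fingers move at their own pace and stop on an object; "squeeze" is the grip in N (left out, the last holds). Time passes only in rows, so rows that do not move let the fingers close. It gives the time, the measured TCP pose, the force, the opening and the grip force at its end, in the units of the state.
- r.observe(): the state, without advancing time (a new reading comes with each control period).
- imaging.camera(name): name is "scene" or "top" or "wrist"; returns (picture, depth): 480x640x3 uint8, blue, green, red; 480x640 float32, m along the optical axis (not along the pixel's ray), 0 where there is no reading.
- imaging.calibration(name): a dict with "fovy" (degrees; the focal length in pixels is half the picture's height over the tangent of half this angle, whatever the lens; pixels are square), "cx", "cy" (the principal point, pixels), "R" (3x3) and "t" (3): a world point X has camera coordinates R X + t. Camera axes: x right, y down, z forward; pixel columns grow to the right and rows downward; lengths in m; the calibration is good to about 2 mm. A picture is of the moment at which its call begins: read the wrist's pose just before it. calibration takes no time and is no camera call; for the wrist camera it gives the pose at the moment of the call.
- job.close_job(): hands the job in; it is judged then, once.
Trained networks look in the newest picture that a camera, given by its name, has taken for a name from the list of things; names that differ only in an ending like _2 or _b are one class to them, and where a whole thing is asked for, a point or a joint stands for the part that bears it (a point fixed in the world has none). Each returns a list of dicts, best first, with "conf" (0 to 1); they miss things now and then, are a little off and sometimes report something else, mostly with a low value. They report only what shows in the picture. A call takes as long as a camera call. They do not tell look-alikes from the thing itself.
- nets.search_frame(name, camera): "at" ([row, column] in pixels, amid what is visible of it).
The state is a dict: "t": time; "joints": joint angles; "joint_velocities": joint speeds; "tau": joint torques, N m; "ee_pos": TCP position; "orientation": TCP orientation; "force": force on the tool from outside, world axes, zero at the start; "ft_torque": the same for the moment, N m; "gripper_width": finger opening in m; "finger_force": force on a finger pad.
Only numpy, scipy, OpenCV 4.12 (cv2) and the standard library are available. Lean on these libraries where they do the work, as an engineer would, in place of code of your own. Each camera call takes 0.05 s, during which the arm holds its last target. There are 200 camera calls.

## Task

Load the grey core feeder for the tester: with the fingertips, gently sweep the three choke cores out of the corral through the narrow gate into the slot, one at a time, the yellow one first, then the red, then the blue, each completely past the gate before the next one reaches it. Only push them: the cores stay flat on the plate, never pinched, lifted or pressed hard. Leave the other things where they are.

Things in the scene. Friction and masses are not known exactly. Their poses are not given: they have to be found in the camera images.
- feeder: Grey feeder plate, 370x214x6 mm, fixed on the worktop; origin at the centre of its underside (z = 0), +x = sweep direction. Aluminium rails 7 mm wide, 8 mm high (tops 14 mm above the worktop). In its frame, mm: open corral x -174 to -20, y -95 to 95, then a straight-sided funnel to the gate at x 35. Rails are half as high as a core: fingertips can push a core's upper half and pass over them.
- gate (a point): Middle of the gate, on the plate's top face: halfway between two brass pins, 8 mm in diameter and as high as the rails, 44 mm apart clear. It lies at (35, 0, 6) mm in the feeder's frame, axes as the feeder's. A core is wholly past the gate when its centre is over 21 mm beyond this point in +x (x = 56 in the feeder's frame).
- slot_end (a point): Middle of the slot's closed end, on the plate's top face: (175, 0, 6) mm in the feeder's frame. Slot: straight from the gate to here along y = 0, 46 mm clear between its rails; the three cores fit in single file, about 30 mm to spare, and a core pushed in shoves the earlier ones along (a staggered row may wedge, so room left behind them helps).
- yellow_core: Yellow core: a potted choke, a solid coloured disc lying flat with a black centre on top, 34 mm in diameter, 16 mm high, about 40 g, loose in the corral of the feeder (it slides on the plate). Origin at the centre of its underside (6 mm above the worktop while it lies on the plate); z is the disc's axis. It starts side by side with the other two across the corral, in no fixed order.
- red_core: Red core: a potted choke, a solid coloured disc lying flat with a black centre on top, 34 mm in diameter, 16 mm high, about 40 g, loose in the corral of the feeder (it slides on the plate). Origin at the centre of its underside (6 mm above the worktop while it lies on the plate); z is the disc's axis. It starts side by side with the other two across the corral, in no fixed order.
- blue_core: Blue core: a potted choke, a solid coloured disc lying flat with a black centre on top, 34 mm in diameter, 16 mm high, about 40 g, loose in the corral of the feeder (it slides on the plate). Origin at the centre of its underside (6 mm above the worktop while it lies on the plate); z is the disc's axis. It starts side by side with the other two across the corral, in no fixed order.
- heat_sink: Finned white-metal heatsink, 34x50x26 mm high, loose on the feeder plate beside the slot (its +y side). Bystander; origin at the centre of its underside.
- coax_attenuator: Silver cylindrical coaxial attenuator with a blue band, 54x17x17 mm, loose on the feeder plate on the other side of the slot (-y side). Bystander; origin at the centre of its underside.
- flux_tin: Round white flux tin with a yellow lid, 44 mm across, 22 mm high, loose on the worktop. Bystander; origin at the centre of its underside.
- marker_pen: White and black marker pen, 136x17x19 mm, loose on the worktop. Bystander; origin at the centre of its underside.
- filter_can: White screened filter module on a green board, 30x42x17 mm, loose on the worktop. Bystander; origin at the centre of its underside.
Mind the look-alikes: they are no part of the job. Leave any brown or turquoise look-alike of the yellow_core alone.

How it is judged:
By the outcome, as a careful person would: the job done as asked, in the order asked, and still so for the second after the job is handed in, with the robot touching nothing.
It also fails if it takes over 72 s, if anything falls off the work surface, if the arm or the gripper's body presses on something with over 40 N, if the wrist force passes 120 N, or if a joint passes its speed limit or range.

## Working session

There is one attempt and no reset: what is moved stays moved. The work goes in short steps, Python scripts to look and compute and a tool call to move; the robot and the scene stay as the last step left them, time stands still between calls to the robot, and variables do not carry over. Pictures are saved under pics/ and viewed, at most 10 in all, crops included, and the job is handed in when it is done.

Besides the shell and the picture viewer there is one more tool, called after "Request:" in YAML: its name, and indented under it one key for each argument. servo_tool: Moves the arm, as the interface text tells. Its arguments: {"type":"object","properties":{"deltas":{"type":"array"},"squeeze":{"type":"number"}},"required":["deltas"]}

```bash
ls && mkdir -p pics
python3 - <<'E'
from cell import r, imaging, job, nets
import cv2
o=r.observe();print(o)
for n in("top","scene"):
    p,d=imaging.camera(n);cv2.imwrite(f"pics/{n}0.png",p)
    c=imaging.calibration(n);print(n,c)
E
```

```text
pics
{'t': 0.0, 'joints': array([ 1.02519177e+00,  4.87256009e-02,  9.75770048e-02,  1.62199456e+00,
       -2.99386383e-05,  1.44300007e+00]), 'joint_velocities': array([-0.00032328,  0.00026513, -0.00101498, -0.00184202,  0.00037365,
       -0.00054485]), 'tau': array([-2.29417274e-04, -3.38777268e+01,  3.20017576e+01,  2.02170981e-02,
       -1.36618569e-04,  1.19439153e-05]), 'ee_pos': array([0.21274161, 0.47933864, 0.24911975]), 'orientation': array([-0.65137322, -3.07255784,  0.0034941 ]), 'force': array([ 0.16894291, -0.24898758,  0.19722495]), 'ft_torque': array([-0.01776796,  0.04485917,  0.00396834]), 'finger_force': 0.0, 'gripper_width': 0.08561924628415205}
top {'fovy': 56.671660485606594, 'cx': 323.4641431962921, 'cy': 243.5819648093414, 'R': array([[-0.02302514, -0.99932471,  0.02863506],
       [-0.99862613,  0.02164157, -0.04772315],
       [ 0.04707122, -0.02969455, -0.99845007]]), 't': array([-0.04973203,  0.51740688,  0.98374785])}
scene {'fovy': 47.717127177989774, 'cx': 316.1373823469812, 'cy': 236.44028953433988, 'R': array([[ 0.81913633, -0.57328258, -0.01904632],
       [-0.39999995, -0.54711185, -0.73530175],
       [ 0.41111522,  0.6099309 , -0.67747219]]), 't': array([-0.45929934,  0.20219173,  1.24874173])}
```

View pics/top0.png

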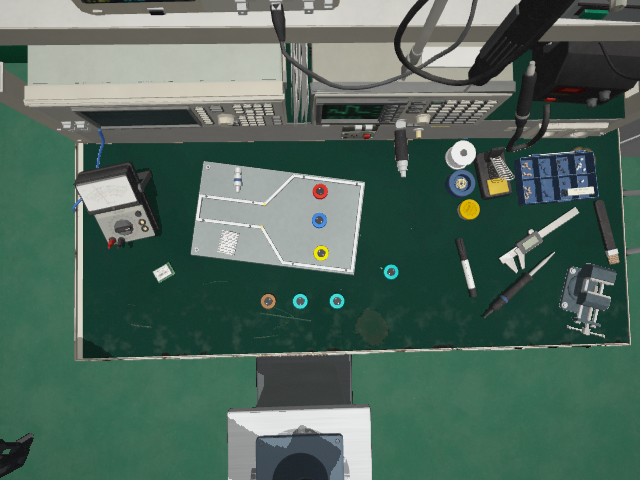

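View pics/scene0.png

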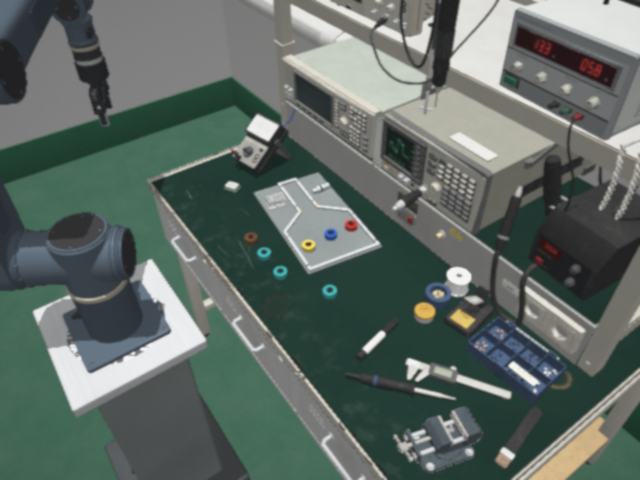

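The top view shows the plate corners at about (204,162), (364,183), (354,274) and (192,254), with the slot on the left. Red is at (320,191), blue at (320,220) and yellow at (321,253). The brown and turquoise look-alikes are off the plate, in the row near 300.

Next I fit the feeder pose and locate the cores.

```bash
cat > h.py <<'E'
import numpy as np, cv2, json
from cell import r, imaging, job, nets
from scipy.spatial.transform import Rotation as Ro
def ray(c,px,z,H=480):
    f=H/2/np.tan(np.radians(c["fovy"]/2)); px=np.atleast_2d(px).astype(float)
    d=np.c_[(px[:,0]-c["cx"])/f,(px[:,1]-c["cy"])/f,np.ones(len(px))]
    R=np.array(c["R"]);o=-R.T@np.array(c["t"]);d=d@R
    return o+d*((z-o[2])/d[:,2])[:,None]
def proj(c,X,H=480):
    f=H/2/np.tan(np.radians(c["fovy"]/2)); q=np.atleast_2d(X)@np.array(c["R"]).T+np.array(c["t"])
    return np.c_[c["cx"]+f*q[:,0]/q[:,2],c["cy"]+f*q[:,1]/q[:,2]]
HUE={"red":((0,8),(172,180)),"yellow":((22,34),),"blue":((100,120),)}
def f2w(F,p):  # feeder mm -> world m
    x,y,th=F;p=np.atleast_2d(p)/1000;c,s=np.cos(th),np.sin(th)
    return np.c_[x+c*p[:,0]-s*p[:,1],y+s*p[:,0]+c*p[:,1]]
def w2f(F,w):
    x,y,th=F;w=np.atleast_2d(w)[:,:2]-[x,y];c,s=np.cos(th),np.sin(th)
    return np.c_[c*w[:,0]+s*w[:,1],-s*w[:,0]+c*w[:,1]]*1000
def cores(cam,F,p=None,z=.022):
    if p is None:p,_=imaging.camera(cam)
    c=imaging.calibration(cam);hs=cv2.cvtColor(p,cv2.COLOR_BGR2HSV);out={}
    for n,rg in HUE.items():
        m=sum(((hs[...,0]>=a)&(hs[...,0]<=b)) for a,b in rg).astype(bool)&(hs[...,1]>130)&(hs[...,2]>70)
        k,lab,st,ce=cv2.connectedComponentsWithStats(cv2.morphologyEx(m.astype(np.uint8),cv2.MORPH_CLOSE,np.ones((5,5))))
        best=[]
        for i in range(1,k):
            if st[i,4]<20:continue
            ys,xs=np.where(lab==i);ct=cv2.minEnclosingCircle(np.c_[xs,ys].astype(np.float32))
            q=w2f(F,ray(c,ce[i],z))[0]
            if abs(q[0])<185 and abs(q[1])<105:best.append((int(st[i,4]),q.round(1).tolist()))
        out[n]=sorted(best)[::-1][:2]
    return out
E
python3 - <<'E'
from h import *
from scipy.optimize import least_squares
p=cv2.imread("pics/top0.png");c=imaging.calibration("top")
X=ray(c,[[204,162],[364,183],[354,274],[192,254]],.006)[:,:2]
P=np.array([[185,-107],[-185,-107],[-185,107],[185,107]])
s=least_squares(lambda F:(f2w(F,P)-X).ravel(),[.5,0,1.57]).x;print("corners",s)
# refine by rail brightness minus plate: rails polyline
g=cv2.GaussianBlur(cv2.cvtColor(p,cv2.COLOR_BGR2GRAY),(0,0),.8).astype(np.float32)
def seg(a,b,n=60):t=np.linspace(0,1,n)[:,None];return np.array(a)*(1-t)+np.array(b)*t
L=[]
for sg in(1,-1):
    L+=[seg([-174,sg*98.5],[-20,sg*98.5]),seg([-20,sg*98.5],[35,sg*27]),seg([38,sg*26.5],[178,sg*26.5],60)]
L+=[seg([-177.5,-95],[-177.5,95]),seg([178.5,-23],[178.5,23],20)]
L=np.vstack(L)
def score(F):
    w=f2w(F,L);q=proj(c,np.c_[w,np.full(len(w),.014)]).astype(np.float32)
    return -cv2.remap(g,q[None,:,0],q[None,:,1],cv2.INTER_LINEAR).mean()
from scipy.optimize import minimize
b=minimize(score,s,method="Nelder-Mead",options=dict(initial_simplex=s+np.vstack([np.zeros(3),np.diag([.004,.004,.02])])))
print("rails",b.x,score(s),b.fun)
F=b.x;json.dump(F.tolist(),open("F.json","w"))
print(cores("top",F,p))
o=r.observe();print(Ro.from_rotvec(o["orientation"]).as_matrix().round(3))
th=F[2];print("x_f dir",np.cos(th),np.sin(th),"start in F",w2f(F,o["ee_pos"]))
v=p.copy()
w=f2w(F,L)
for q in proj(c,np.c_[w,np.full(len(w),.014)]):v[int(round(q[1])),int(round(q[0]))]=(0,0,255)
for n,h in(("hs",.03),):pass
v=cv2.resize(v[150:290,180:380],None,fx=4,fy=4,interpolation=cv2.INTER_NEAREST);cv2.imwrite("pics/fit.png",v)
px=np.array([[229,242],[238,179],[229,230],[239,233],[238,192]])
print(w2f(F,ray(c,px,.025)).round(0).tolist())
E
```

```text
corners [0.57631136 0.03779778 1.42590293]
rails [0.57757348 0.03821819 1.42364247] -213.79655 -217.20130920410156
{'red': [(143, [-84.8, -68.5])], 'yellow': [(140, [-103.8, 67.4])], 'blue': [(137, [-90.8, -3.9])]}
[[-0.914  0.406 -0.001]
 [ 0.406  0.914 -0.002]
 [ 0.    -0.002 -1.   ]]
x_f dir 0.14662334811378244 0.9891923947280956 start in F [[382.91189663 425.54604569]]
[[100.0, 69.0], [99.0, -72.0], [103.0, 43.0], [80.0, 47.0], [95.0, -43.0]]
```

View pics/fit.png

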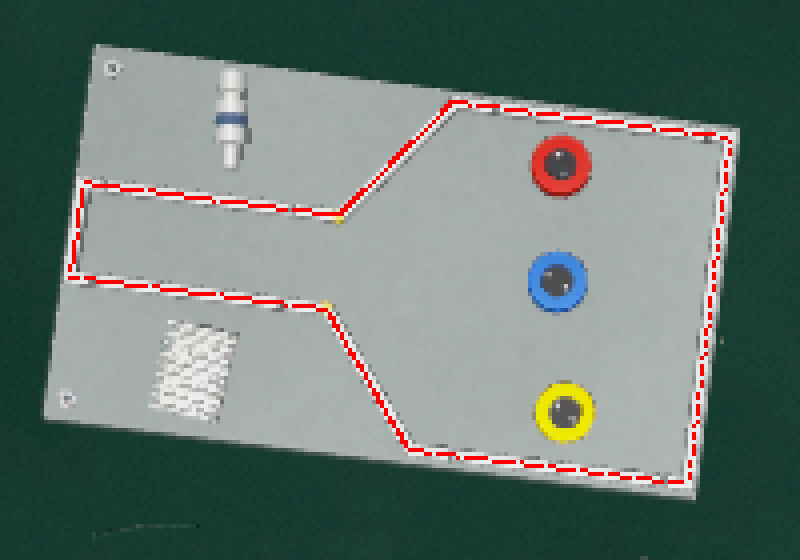

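Feeder pose is good and the bystanders beside the slot keep about 43 mm from its centre line. I'll turn the tool so its x lies along the feeder's +x and set the fingers as a 26 mm cradle.

Request:
servo_tool:
  deltas:
    - [[0,0,0,0.13,0.3],[0,0,0,0.13,0.3],[0,0,0,0.13,0.3],[0,0,0,0.13,0.3],[0,0,0,0.13,0.3],[0,0,0,0.13,0.3],[0,0,0,0.13,0.3],[0,0,0,0.13,0.3],[0,0,0,0.13,0.3],[0,0,0,0.13,0.3]]
  squeeze: 20

```text
t: 1.1
ee_pos: [0.2129, 0.4795, 0.2496]
orientation: [2.384, 2.046, -0.002]
force: [-0.4, 0.3, 0.7]
gripper_width: 0.0258
finger_force: 0.0
```

Request:
servo_tool:
  deltas:
    - [[-20,14,0,0,0.3],[-37,25,5,0,0.3],[-37,25,5,0,0.3],[-37,25,5,0,0.3],[-37,25,5,0,0.3],[-37,25,5,0,0.3],[-37,25,5,0,0.3],[-37,25,5,0,0.3],[-37,25,5,0,0.3],[-37,25,5,0,0.3]]

```text
t: 2.1
ee_pos: [0.3979, 0.0939, 0.2048]
orientation: [-2.378, -2.052, 0.0]
force: [1.1, 0.5, 0.5]
gripper_width: 0.0257
finger_force: 0.0
```

Request:
servo_tool:
  deltas:
    - [[-37,25,5,0,0.3],[-37,25,5,0,0.3],[-37,25,5,0,0.3],[-37,25,10,0,0.3],[-27,19,20,0,0.3],[0,0,20,0,0.3],[0,0,20,0,0.3],[0,0,10,0,0.3],[0,0,0,0,0.3],[0,0,0,0,0.3]]

```text
t: 3.1
ee_pos: [0.4899, -0.0947, 0.1107]
orientation: [2.378, 2.053, 0.0]
force: [0.6, -0.0, 0.6]
gripper_width: 0.0256
finger_force: 0.0
```

```bash
cat > st.py <<'E'
from h import *
F=json.load(open("F.json"));o=r.observe();R=Ro.from_rotvec(o["orientation"]).as_matrix()
print("t",round(o["t"],2),"tcpF",w2f(F,o["ee_pos"]).round(1),"z",(o["ee_pos"][2]*1000).round(1),"yawerr",(np.arctan2(R[1,0],R[0,0])-F[2]).round(4),"tilt",R[:2,2].round(3),"f",o["force"].round(1),"q",o["joints"].round(2))
import sys
for a in sys.argv[1:]:print(a,cores(a,F))
E
python3 st.py
python3 - <<'E'
from h import *
F=json.load(open("F.json"));p,_=imaging.camera("wrist");print(cores("wrist",F,p));cv2.imwrite("pics/w1.png",p)
E
```

```text
t 3.1 tcpF [[-144.3   67.3]] z 110.7 yawerr 0.0006 tilt [ 0. -0.] f [ 0.6 -0.   0.6] q [-0.33 -0.   -0.23  1.34  0.    1.39]
{'red': [(3018, [-85.8, -67.8])], 'yellow': [(1744, [-107.4, 65.0])], 'blue': [(2448, [-91.9, -4.9])]}
```

View pics/w1.png

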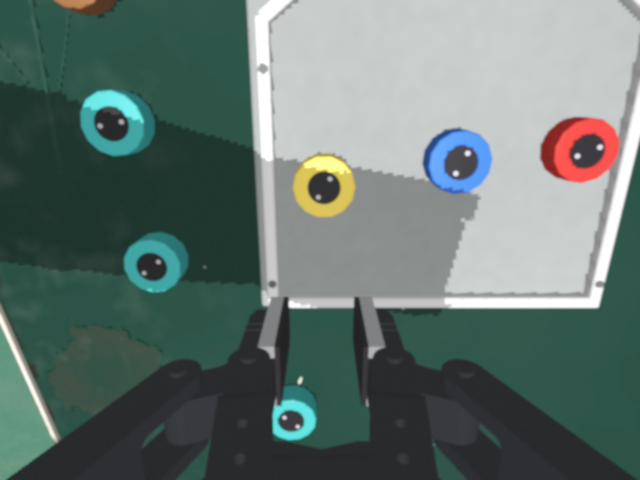

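Wrist view: yellow at (324,187), blue (458,160), red (580,150), with the fingertips straddling behind yellow, so camera and arm agree to 1–3 mm. I'll go down behind yellow and feel lightly for the plate to find the tip height.

Request:
servo_tool:
  deltas:
    - [[0,-1,20,0,0.3],[0,-1,25,0,0.3],[0,0,20,0,0.3],[0,0,10,0,0.3],[0,0,5,0,0.3],[0,0,0,0,0.3]]

```text
t: 3.75
ee_pos: [0.4882, -0.0946, 0.0307]
orientation: [2.378, 2.052, 0.0]
force: [-0.1, -0.2, 1.0]
gripper_width: 0.0258
finger_force: 0.0
```

Request:
servo_tool:
  deltas:
    - [[0,0,1,0,0.3],[0,0,1,0,0.3],[0,0,1,0,0.3],[0,0,0,0,0.3]]

```text
t: 4.15
ee_pos: [0.4881, -0.0947, 0.0276]
orientation: [2.378, 2.052, 0.0]
force: [0.0, -0.2, -0.1]
gripper_width: 0.0256
finger_force: 0.0
```

Request:
servo_tool:
  deltas:
    - [[0,0,1,0,0.3],[0,0,1,0,0.3],[0,0,0,0,0.3]]

```text
t: 4.45
ee_pos: [0.4882, -0.0947, 0.0255]
orientation: [2.378, 2.052, 0.001]
force: [0.8, -0.3, 0.1]
gripper_width: 0.0257
finger_force: 0.4
```

Request:
servo_tool:
  deltas:
    - [[0,0,1,0,0.3],[0,0,0,0,0.3]]

```text
t: 4.65
ee_pos: [0.4884, -0.0948, 0.0249]
orientation: [2.378, 2.052, 0.001]
force: [-0.7, -0.1, 3.4]
gripper_width: 0.0254
finger_force: 1.6
```

Request:
servo_tool:
  deltas:
    - [[0,0,1,0,0.3],[0,0,0,0,0.3]]

```text
t: 4.85
ee_pos: [0.4884, -0.0948, 0.0249]
orientation: [2.378, 2.052, 0.001]
force: [-1.1, 0.6, 7.3]
gripper_width: 0.0255
finger_force: 4.2
```

The plate is felt at TCP z = 24.9, so the tips are 18.9 mm ahead. I'll raise to tip height 16.5 mm, above the rails, and push yellow.

Request:
servo_tool:
  deltas:
    - [[0,1,6,0,0.3],[0,0,0,0,0.3]]

```text
t: 5.05
ee_pos: [0.4887, -0.0948, 0.0247]
orientation: [2.378, 2.053, -0.002]
force: [-16.2, 4.2, 39.4]
gripper_width: 0.0253
finger_force: 19.8
```

I put the wrong sign on z there, which pressed the bare plate with 39 N. I'm raising now.

Request:
servo_tool:
  deltas:
    - [[0,0,-8,0,0.3],[0,0,-9,0,0.3],[0,0,0,0,0.3],[0,0,0,0,0.3]]

```text
t: 5.45
ee_pos: [0.4885, -0.0947, 0.0337]
orientation: [-2.378, -2.052, 0.001]
force: [0.6, 0.3, -0.9]
gripper_width: 0.0258
finger_force: 0.0
```

```bash
python3 st.py wrist
```

```text
t 5.45 tcpF [[-144.5   68.6]] z 33.7 yawerr 0.0001 tilt [-0.001  0.   ] f [ 0.6  0.3 -0.9] q [-0.33  0.05 -0.34  1.19  0.    1.39]
wrist {'red': [], 'yellow': [(3994, [-105.8, 66.4])], 'blue': [(6258, [-90.6, -1.4])]}
```

Request:
servo_tool:
  deltas:
    - [[3,2,-2,0,0.3],[5,0,0,0,0.3],[6,0,0,0,0.3],[6,0,0,0,0.3],[6,1,0,0,0.3],[7,3,0,0,0.3],[7,4,0,0,0.3],[7,4,0,0,0.3],[7,4,0,0,0.3],[7,4,0,0,0.3]]

```text
t: 6.5
ee_pos: [0.5201, -0.0371, 0.0363]
orientation: [2.378, 2.052, 0.0]
force: [-0.7, -1.0, -0.2]
gripper_width: 0.0256
finger_force: 0.1
```

```bash
python3 st.py wrist top
```

```text
t 6.5 tcpF [[-82.9  45.8]] z 36.3 yawerr 0.0003 tilt [ 0. -0.] f [-0.7 -1.  -0.2] q [-0.2   0.1  -0.27  1.19  0.    1.52]
wrist {'red': [(4447, [-79.3, -62.6])], 'yellow': [(4704, [-57.1, 44.9])], 'blue': [(4096, [-83.8, -3.9])]}
top {'red': [(89, [-85.0, -74.5])], 'yellow': [], 'blue': []}
```

Request:
servo_tool:
  deltas:
    - [[7,4,0.5,0,0.3],[7,4,0,0,0.3],[7,4,0,0,0.3],[7,4,0,0,0.3],[7,4,0,0,0.3],[7,4,0,0,0.3],[7,4,0,0,0.3],[7,4,0,0,0.3],[7,4,0,0,0.3],[7,4,0,0,0.3]]

```text
t: 7.6
ee_pos: [0.5698, 0.0263, 0.0358]
orientation: [-2.379, -2.052, 0.0]
force: [0.4, -0.3, 0.9]
gripper_width: 0.0256
finger_force: 0.3
```

```bash
python3 st.py wrist
```

```text
t 7.6 tcpF [[-12.9   6. ]] z 35.8 yawerr 0.0002 tilt [-0. -0.] f [ 0.4 -0.3  0.9] q [-0.07  0.23 -0.13  1.21 -0.    1.65]
wrist {'red': [(181, [-67.9, -68.7]), (49, [-89.9, -58.7])], 'yellow': [(4744, [12.9, 5.0])], 'blue': [(904, [-67.2, -4.2])]}
```

Request:
servo_tool:
  deltas:
    - [[5,3,0,0,0.3],[5,2.5,0,0,0.3],[6,0,0,0,0.3],[6,0,0,0,0.3],[7,0,0,0,0.3],[7,0,0,0,0.3],[7,0,0,0,0.3],[7,0,0,0,0.3],[7,0,0,0,0.3],[7,0,0,0,0.3]]

```text
t: 8.65
ee_pos: [0.5843, 0.0889, 0.0358]
orientation: [2.378, 2.052, 0.0]
force: [-0.1, -1.0, 1.5]
gripper_width: 0.0257
finger_force: 0.2
```

```bash
python3 st.py wrist
```

```text
t 8.65 tcpF [[51.1  0.8]] z 35.8 yawerr 0.0002 tilt [ 0. -0.] f [-0.1 -1.   1.5] q [ 0.04  0.28 -0.07  1.22 -0.    1.76]
wrist {'red': [], 'yellow': [(4749, [77.0, 0.5])], 'blue': []}
```

Request:
servo_tool:
  deltas:
    - [[7,0,0,0,0.3],[7,0,0,0,0.3],[7,0,0,0,0.3],[7,0,0,0,0.3],[7,0,0,0,0.3],[7,0,0,0,0.3],[7,0,0,0,0.3],[7,0,0,0,0.3],[6,0,0,0,0.3],[3,0,0,0,0.3]]

```text
t: 9.7
ee_pos: [0.5938, 0.1532, 0.0358]
orientation: [-2.378, -2.053, -0.0]
force: [0.4, -0.0, 0.4]
gripper_width: 0.0258
finger_force: 0.1
```

Request:
servo_tool:
  deltas:
    - [[0,0,0,0,0.3],[-6,0,0,0,0.3],[-12,0,0,0,0.3],[-10,0,-10,0,0.3],[-15,0,-20,0,0.3],[-30,10,-10,0,0.3],[-40,15,0,0,0.3],[-40,15,0,0,0.3],[-40,15,0,0,0.3],[-30,10,0,0,0.3]]

```text
t: 10.7
ee_pos: [0.6255, -0.0816, 0.0771]
orientation: [2.38, 2.048, 0.001]
force: [1.1, 0.8, -0.1]
gripper_width: 0.0255
finger_force: 0.0
```

```bash
python3 st.py wrist top
```

```text
t 10.7 tcpF [[-111.5  -65. ]] z 77.1 yawerr -0.0027 tilt [ 0.002 -0.001] f [ 1.1  0.8 -0.1] q [-0.24  0.35  0.1   1.32 -0.    1.49]
wrist {'red': [(2673, [-92.8, -74.0])], 'yellow': [], 'blue': [(2716, [-98.3, -11.5])]}
top {'red': [], 'yellow': [(159, [138.4, 3.1])], 'blue': []}
```

Request:
servo_tool:
  deltas:
    - [[-12,3,0,0,0.3],[0,0,10,0,0.3],[0,0,15,0,0.3],[0,0,12,0,0.3],[0,0,4,0,0.3],[0,0,0,0,0.3],[0,0,0,0,0.3]]

```text
t: 11.5
ee_pos: [0.6264, -0.0894, 0.0346]
orientation: [-2.378, -2.053, 0.0]
force: [0.0, -0.6, 0.6]
gripper_width: 0.0256
finger_force: 0.0
```

```bash
python3 st.py wrist
```

```text
t 11.5 tcpF [[-119.  -67.]] z 34.6 yawerr 0.0009 tilt [-0.  0.] f [ 0.  -0.6  0.6] q [-0.25  0.38  0.06  1.25 -0.    1.47]
wrist {'red': [(4859, [-84.4, -72.0])], 'yellow': [], 'blue': [(5374, [-89.8, -10.2])]}
```

Run:
```python
from h import *
F=json.load(open("F.json"));p,_=imaging.camera("wrist");print(cores("wrist",F,p));cv2.imwrite("pics/w2.png",p)
print(cores("scene",F))
```

```text
{'red': [(4829, [-84.2, -71.7])], 'yellow': [], 'blue': [(5319, [-89.6, -10.0])]}
{'red': [], 'yellow': [(72, [129.8, 5.0])], 'blue': [(96, [-101.3, -0.5])]}
```

View pics/w2.png

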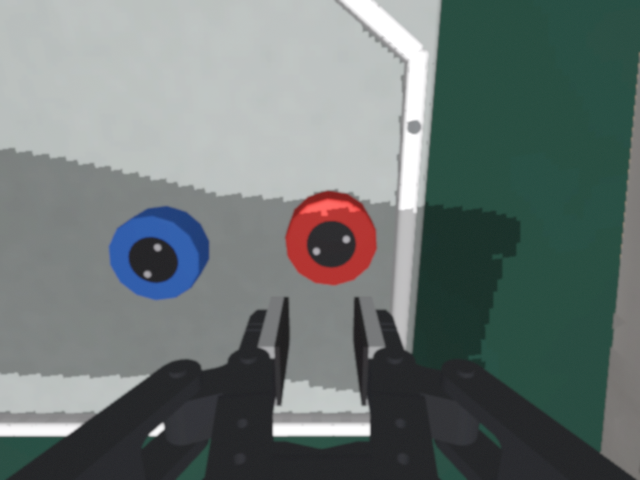

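Red sits at (331,238), about 3.5 mm to the right of the finger centre line near column 321; blue is clear at (160,252). I'll correct that, then go straight ahead first so the rear of the finger clears blue before steering in.

Request:
servo_tool:
  deltas:
    - [[2,3.5,-1,0,0.3],[5,0,0,0,0.3],[5,0,0,0,0.3],[5,0,0,0,0.3],[6,0,0,0,0.3],[7,0,0,0,0.3],[7,-1,0,0,0.3],[7,-3,0,0,0.3],[6,-4,0,0,0.3],[6,-5,0,0,0.3]]

```text
t: 12.65
ee_pos: [0.6251, -0.0324, 0.0358]
orientation: [2.378, 2.052, 0.0]
force: [0.3, 0.1, 0.7]
gripper_width: 0.0255
finger_force: 0.3
```

```bash
python3 st.py wrist
```

```text
t 12.65 tcpF [[-62.9 -57.4]] z 35.8 yawerr 0.0003 tilt [ 0. -0.] f [0.3 0.1 0.7] q [-0.16  0.36  0.04  1.24  0.    1.56]
wrist {'red': [(4707, [-36.9, -56.8])], 'yellow': [], 'blue': [(1815, [-74.5, -9.3])]}
```

Request:
servo_tool:
  deltas:
    - [[6,-5,0,0,0.3],[6,-5,0,0,0.3],[6,-5,0,0,0.3],[6,-5.5,0,0,0.3],[6,-5.5,0,0,0.3],[6,-5.5,0,0,0.3],[6,-5.5,0,0,0.3]]

```text
t: 13.4
ee_pos: [0.5944, 0.0145, 0.0358]
orientation: [-2.378, -2.052, 0.0]
force: [0.2, 0.6, -0.4]
gripper_width: 0.0256
finger_force: 0.1
```

```bash
python3 st.py wrist
```

```text
t 13.4 tcpF [[-21.  -20.1]] z 35.8 yawerr 0.0002 tilt [-0.  0.] f [ 0.2  0.6 -0.4] q [-0.09  0.29 -0.06  1.22  0.    1.63]
wrist {'red': [(4707, [5.1, -19.6])], 'yellow': [], 'blue': [(1608, [-71.9, -9.4])]}
```

Request:
servo_tool:
  deltas:
    - [[5,-5,0,0,0.3],[5,-5,0,0,0.3],[5,-5,0,0,0.3],[5,-4,0,0,0.3],[5,-1,0,0,0.3],[6,0,0,0,0.3],[7,0,0,0,0.3],[7,0,0,0,0.3],[7,0,0,0,0.3],[7,0,0,0,0.3]]

```text
t: 14.45
ee_pos: [0.584, 0.0758, 0.0358]
orientation: [2.378, 2.052, 0.0]
force: [-0.3, 1.0, -0.1]
gripper_width: 0.0255
finger_force: 0.2
```

```bash
python3 st.py wrist
```

```text
t 14.45 tcpF [[38.1 -0.8]] z 35.8 yawerr 0.0003 tilt [ 0. -0.] f [-0.3  1.  -0.1] q [ 0.02  0.27 -0.08  1.22 -0.    1.73]
wrist {'red': [(4699, [64.1, -1.2])], 'yellow': [(5201, [137.0, 0.5])], 'blue': []}
```

Red is past the gate at x about 62. I'll push it on to about 100, then retreat to blue.

Request:
servo_tool:
  deltas:
    - [[7,0,0,0,0.3],[7,0,0,0,0.3],[7,0,0,0,0.3],[7,0,0,0,0.3],[5,0,0,0,0.3],[3,0,0,0,0.3],[0,0,0,0,0.3],[-6,0,0,0,0.3],[-12,0,0,0,0.3],[-10,0,-10,0,0.3]]

```text
t: 15.5
ee_pos: [0.5831, 0.0817, 0.0443]
orientation: [-2.378, -2.05, 0.005]
force: [-0.5, -0.0, -0.8]
gripper_width: 0.0254
finger_force: 0.0
```

Request:
servo_tool:
  deltas:
    - [[-20,0,-20,0,0.3],[-35,0,-10,0,0.3],[-35,1,0,0,0.3],[-35,1,0,0,0.3],[-25,1,0,0,0.3],[-15,1,0,0,0.3],[-8,1,0,0,0.3],[0,0,0,0,0.3],[0,0,0,0,0.3]]

```text
t: 16.4
ee_pos: [0.5646, -0.0881, 0.0759]
orientation: [-2.378, -2.053, -0.001]
force: [-0.0, 0.9, 0.6]
gripper_width: 0.0256
finger_force: 0.0
```

```bash
python3 st.py wrist top
```

```text
t 16.4 tcpF [[-126.9   -5.7]] z 75.9 yawerr 0.0007 tilt [-0.     0.001] f [-0.   0.9  0.6] q [-0.27  0.2  -0.08  1.29  0.    1.44]
wrist {'red': [], 'yellow': [], 'blue': [(3020, [-90.4, -6.3])]}
top {'red': [(154, [96.8, 1.5])], 'yellow': [(159, [138.4, 3.1])], 'blue': []}
```

Request:
servo_tool:
  deltas:
    - [[0,0,12,0,0.3],[0,0,15,0,0.3],[0,0,10,0,0.3],[0,0,3,0,0.3],[0,0,0,0,0.3],[0,0,0,0,0.3]]

```text
t: 17.1
ee_pos: [0.5646, -0.0888, 0.0358]
orientation: [2.379, 2.052, 0.0]
force: [-1.0, 0.4, -0.0]
gripper_width: 0.026
finger_force: 0.0
```

```bash
python3 st.py wrist
```

```text
t 17.1 tcpF [[-127.5   -5.8]] z 35.8 yawerr 0.0002 tilt [0. 0.] f [-1.   0.4 -0. ] q [-0.27  0.23 -0.13  1.21  0.    1.44]
wrist {'red': [], 'yellow': [], 'blue': [(4832, [-90.5, -6.8])]}
```

Request:
servo_tool:
  deltas:
    - [[4,0.5,0,0,0.3],[5,0,0,0,0.3],[6,0,0,0,0.3],[6,-1,0,0,0.3],[7,-1,0,0,0.3],[7,-1,0,0,0.3],[7,-1,0,0,0.3],[7,-1,0,0,0.3],[7,-1,0,0,0.3],[7,-0.5,0,0,0.3]]

```text
t: 18.15
ee_pos: [0.5678, -0.025, 0.0358]
orientation: [-2.378, -2.052, 0.0]
force: [0.1, -0.8, -1.0]
gripper_width: 0.0258
finger_force: 0.3
```

Request:
servo_tool:
  deltas:
    - [[7,0,0,0,0.3],[7,0,0,0,0.3],[7,0,0,0,0.3],[7,0,0,0,0.3],[7,0,0,0,0.3],[7,0,0,0,0.3]]

```text
t: 18.75
ee_pos: [0.5741, 0.0165, 0.0358]
orientation: [2.379, 2.052, -0.0]
force: [-0.0, -0.8, 0.4]
gripper_width: 0.0255
finger_force: 0.3
```

```bash
python3 st.py wrist
```

```text
t 18.75 tcpF [[-22.    0.3]] z 35.8 yawerr 0.0002 tilt [-0. -0.] f [-0.  -0.8  0.4] q [-0.09  0.24 -0.12  1.21 -0.    1.63]
wrist {'red': [(2443, [85.4, -0.9])], 'yellow': [], 'blue': [(4674, [4.0, -0.0])]}
```

Request:
servo_tool:
  deltas:
    - [[7,0,0,0,0.3],[7,0,0,0,0.3],[7,0,0,0,0.3],[7,0,0,0,0.3],[7,0,0,0,0.3],[7,0,0,0,0.3],[7,0,0,0,0.3],[6,0,0,0,0.3],[5,0,0,0,0.3],[4,0,0,0,0.3]]

```text
t: 19.8
ee_pos: [0.5834, 0.0797, 0.0358]
orientation: [2.378, 2.053, -0.0]
force: [0.1, -0.6, 0.7]
gripper_width: 0.0255
finger_force: 0.2
```

```bash
python3 st.py wrist
```

```text
t 19.8 tcpF [[41.9  0.3]] z 35.8 yawerr 0.0004 tilt [-0. -0.] f [ 0.1 -0.6  0.7] q [ 0.02  0.27 -0.08  1.22 -0.    1.74]
wrist {'red': [(5060, [98.8, -1.1])], 'yellow': [(6093, [138.7, 0.4])], 'blue': [(4425, [66.4, 0.0])]}
```

Request:
servo_tool:
  deltas:
    - [[0,0,0,0,0.3],[-6,0,0,0,0.3],[-12,0,0,0,0.3],[-10,0,-10,0,0.3],[-20,0,-30,0,0.3],[-40,0,-40,0,0.3],[-40,0,-40,0,0.3],[-40,0,-30,0,0.3],[0,0,0,0,0.3],[0,0,0,0,0.3]]

```text
t: 20.85
ee_pos: [0.5606, -0.0797, 0.1786]
orientation: [2.38, 2.047, 0.004]
force: [-0.4, -0.4, -0.9]
gripper_width: 0.0254
finger_force: 0.0
```

```bash
python3 st.py
python3 - <<'E'
from h import *
F=json.load(open("F.json"));p,_=imaging.camera("top");print(cores("top",F,p))
cv2.imwrite("pics/end.png",cv2.resize(p[130:310,150:420],None,fx=2.9,fy=2.9))
E
```

```text
t 20.85 tcpF [[-119.1   -0.5]] z 178.6 yawerr -0.0032 tilt [ 0.003 -0.001] f [-0.4 -0.4 -0.9] q [-0.26  0.15  0.06  1.48  0.    1.46]
{'red': [(146, [99.1, 1.4])], 'yellow': [(158, [138.3, 3.0])], 'blue': [(146, [65.0, 2.3])]}
```

View pics/end.png

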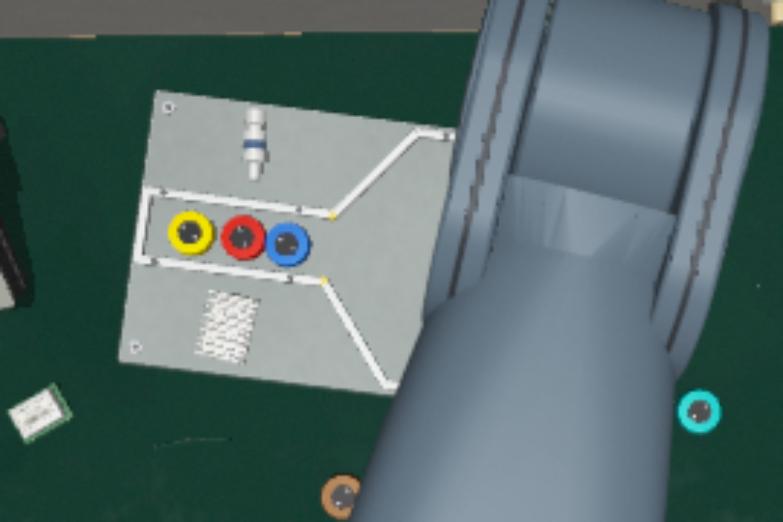

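The slot holds yellow (190,232), red (243,237) and blue (288,244) in single file. Blue's centre is at x of about 65 mm, past the 56 mm line, and the bystanders are untouched. Handing in.

```bash
python3 -c "
from cell import job
print(job.close_job())"
```

```text
the job is handed in; nothing more can be done
None
```

The three cores were swept flat into the slot in the order yellow, red, blue, all past the gate (last centres about x 138, 99 and 65 mm), and the job was handed in at about 21 s; one slip was a wrong-sign move that pressed the fingertips on the bare plate with about 39 N, touching no core.

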